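# Close the tea caddy, then lift off only its outer cover

### The job

Pick up the tea caddy's double lid by its brass knob, both lids together, and lower it gently into the open canister it fits until the inner lid is fully seated. Then lift the wooden outer cover alone off the knob (its red collar is there to hold it by), leaving the inner lid seated and undisturbed. Finish still holding the cover level for polishing, about 10 cm up so that its lower edge is above the knob, with nothing else on the table pushed about.

Things in the scene. Friction and masses are not known exactly. Their poses are not given: they have to be found in the camera images.
- inner_lid: Inner lid, loose, 140 g. Origin: centre of its flat underside, z up. White plug 61 mm across, 0 to 14 mm (foot tapered to 54 mm); flange 73 mm across, 14 to 18 mm; straight round brass knob 22 mm across, 18 to 76 mm. Starts upright on the table with the cover nested on it. Seated, its flange rests on the wide canister's rim, origin 76 mm above the canister's; 2 mm of play all round.
- knob_top (a point): Centre of the top of the inner lid's brass knob, 76 mm above the inner lid's origin. The knob stands 30 mm out of the red collar; lifting the knob lifts both lids.
- cover: Outer cover, loose, 100 g. Origin: centre of its lower edge, z up. Wooden cap 90 mm across: skirt 84 mm inside, 0 to 12 mm, top 12 to 16 mm; red collar 36 mm across, 16 to 40 mm, with a 26 mm bore through collar and top, round the knob (2 mm of play). It only rests on the inner lid's flange, origin 6 mm above the inner lid's.
- collar_top (a point): Centre of the top of the cover's red collar, 40 mm above the cover's origin, 24 mm above its wooden top. Lifting the collar lifts the cover alone.
- caddy_wide: The canister that the lid fits: open, brushed metal with a dark wooden band, loose, 0.8 kg, 74 mm outside, 66 mm bore, 90 mm high. Origin: centre of its underside, z up. With the lids on, the cover's skirt hangs 8 mm down round its outside without touching.
- caddy_narrow: A slimmer open canister of the same style, too narrow for the lid; leave alone. Loose, 52 mm outside, 44 mm bore, 90 mm high. Origin: centre of its underside. Double lid, wide and narrow canister stand in a row before the robot in any order, 150 mm or more between centres.
- remote: Black remote control lying flat, loose, 46 x 165 x 20 mm, long along its y axis, beyond the row; leave alone. Origin: centre of its underside.
- mug: Blue mug with a handle on its +y side, loose, 78 mm in diameter, 85 mm high, beyond the row; leave alone. Origin: centre of its underside.
- phone: Black desk telephone, fixed, 200 x 170 mm, 80 mm high, at the robot's left; leave alone. Origin: centre of its underside.

How it is judged:
By the outcome, as a careful person would: the job done as asked, in the order asked, and still so for the second after the job is handed in, while the arm keeps its last pose, push and grip.
It also fails if it takes over 54 s, if anything falls off the work surface, if the arm or the gripper's body presses on something with over 40 N, if the wrist force passes 120 N, or if a joint passes its speed limit or range.

### The arm

A 6-joint arm with a two-finger parallel gripper is mounted at the origin on the work surface. World frame = base frame: x ahead of the robot, y to its left, z up, the work surface at z = 0. Lengths are in mm, angles in rad, forces in N, time in s.
With the tool pointing down it reaches from about 275 to 1000 mm from the base axis. Payload 8.4 kg.
Tool frame: the origin (TCP) lies at the very end of the fingers, on their centre line; the grasp point (between the pads) lies 19 mm behind it; z points along the fingers, y is the line along which they close (so a half turn about z gives the same grasp; the last joint's range is limited). The gripper opens to 85 mm and grips with 20 to 120 N. Pads are 22 mm wide; open, the fingers measure 114 mm over their backs; the gripper's body (76 mm by 85 mm) begins 54 mm behind the grasp point. The pads swing forward as they close: fully open they stand 13 mm farther back than shut.
Start: joints at [1.284, 0.353, 1.633, -0, 1.155, -0.002], TCP at [175.602, 599.827, 231.281] pointing down, gripper open.
Joint ranges: [-2.63, 2.63], [-0.92, 2.1], [0.06, 2.66], [-1.3, 4.44], [0, 2.69], [-3.02, 3.02]. Speed limits (rad/s): [2.22, 2.22, 2.79, 3.14, 3.14, 3.14].

### API

Orientations are given as [roll, pitch, yaw] about the fixed x, y, z axes, in that order (R = Rz(yaw) Ry(pitch) Rx(roll)).
In Python, from rig import sensors, grab_frame, camera_params, order gives the robot as it stands. The module is installed in compiled form; this text tells all that it offers.
- The arm moves only by the tool move_arm, never from a script. Its argument "motion" is a list of rows, each a list of 7 numbers: the turn, a rotation vector about the tool's x, y, z in a scale on which 1.0 is 2 rad, then the shift along the tool's x, y, z in normalised numbers (1 is 1 m), then the finger opening in m, from 0 to 0.0854. A call has 1 to 8 rows; each row is the pose to reach, as a shift and turn from the pose commanded when the call began, along the tool's axes at that moment; what a row does not reach only later rows make up. A row lasts 1/8 s, in which the tool goes at most 62.5 mm and 10.7 degrees, less where a joint would pass 70% of its speed; a pose out of reach is approached as far as the arm can. No shift or turn number may pass 1 either way. A call with a gripper value outside its range is refused whole. The fingers move at their own pace and stop on an object; "grip_force" is the grip in N (left out, the last holds). Time passes only in rows, so rows that repeat a pose let the fingers close. It gives the time, the measured TCP pose, the force, the opening and the grip force at its end, in the units of the state.
- sensors.sense(): the state, without advancing time (a new reading comes with each control period).
- grab_frame(name): name is "scene" or "top" or "wrist"; returns (picture, depth): 400x640x3 uint8, red, green, blue; 400x640 float32, mm along the optical axis (not along the pixel's ray), 0 where there is no reading.
- camera_params(name): a dict with "camera_matrix" (3x3 intrinsics, pixels), "world_from_camera" (4x4, takes a point from camera to world coordinates). Camera axes: x right, y down, z forward; pixel columns grow to the right and rows downward; lengths in mm; the calibration is good to about 2 mm. The wrist camera is an equidistant fisheye: a pixel r from the principal point sees the ray r / f radians off the axis. A picture is of the moment at which its call begins: read the wrist's pose just before it. camera_params takes no time and is no camera call; for the wrist camera it gives the pose at the moment of the call.
- order.sign_off(): hands the job in; it is judged then, once.
The state is a dict: "clock": time; "qpos": joint angles; "qvel": joint speeds; "joint_efforts": joint torques, N m; "eef_pos": TCP position; "tcp_rot": TCP orientation; "contact_force": force on the tool from outside, world axes, zero at the start; "wrist_torque": the same for the moment, N m; "opening": opening from 0.0 (shut) to 1.0 (fully open); "grasp_force": force on a finger pad.
Only numpy, scipy, OpenCV 4.12 (cv2) and the standard library are available. Lean on these libraries where they do the work, as an engineer would, in place of code of your own. Each camera call takes 0.05 s, during which the arm holds its last target. There are 200 camera calls.

## Working session

There is one attempt and no reset: what is moved stays moved. The work goes in short steps, Python scripts to look and compute and a tool call to move; the robot and the scene stay as the last step left them, time stands still between calls to the robot, and variables do not carry over. Pictures are saved under pics/ and viewed, at most 10 in all, crops included, and the job is handed in when it is done.

Besides the shell and the picture viewer there is one more tool, called after "Emit:" as name(argument=value, ...) on one line, values as JSON. move_arm: Moves the arm, as the interface text tells. Its arguments: {"type":"object","properties":{"motion":{"type":"array","items":{"type":"array","items":{"type":"number"}}},"grip_force":{"type":"number"}},"required":["motion"]}

```bash
mkdir -p pics
python3 - <<'E'
from rig import sensors, grab_frame, camera_params
import cv2, numpy as np
print(sensors.sense())
for n in ("scene","top"):
    p,d=grab_frame(n); c=camera_params(n); print(n,c["camera_matrix"].tolist(),np.round(c["world_from_camera"],3).tolist())
    cv2.imwrite(f"pics/{n}0.png",p[:,:,::-1]); np.savez(f"{n}0.npz",p=p,d=d,K=c["camera_matrix"],T=c["world_from_camera"])
E
```

```text
{'clock': 0.0, 'qpos': array([ 1.28360560e+00,  3.53661052e-01,  1.63414066e+00, -2.58591933e-05,
        1.15517950e+00, -2.41904799e-03]), 'qvel': array([ 4.17066647e-05,  7.32495862e-04, -9.74340529e-04,  1.36822845e-03,
       -9.69407139e-04, -1.17412084e-03]), 'joint_efforts': array([ 1.23670168e-03, -6.05251694e+01, -3.42090297e+01,  1.96454716e-04,
        9.06103291e-03,  1.59944352e-05]), 'eef_pos': array([175.47142762, 599.36853337, 230.55082312]), 'tcp_rot': array([-3.14020405e+00,  2.02841702e-05,  2.85683145e+00]), 'contact_force': array([ 0.44676   ,  0.67205887, -0.17923919]), 'wrist_torque': array([ 0.00610488,  0.02709877, -0.02937273]), 'grasp_force': 0.0, 'opening': 1.0020131366466802}
scene [[387.96343098659923, 0.0, 325.0622808244731], [0.0, 387.96343098659923, 193.0759781325385], [0.0, 0.0, 1.0]] [[-0.852, 0.397, -0.342, 920.842], [0.524, 0.641, -0.56, 730.036], [-0.003, -0.656, -0.754, 843.357], [0.0, 0.0, 0.0, 1.0]]
top [[367.8197580785024, 0.0, 320.03138919320935], [0.0, 367.8197580785024, 196.41994109442487], [0.0, 0.0, 1.0]] [[0.029, -0.986, 0.165, 369.757], [-0.999, -0.033, -0.028, 150.445], [0.033, -0.164, -0.986, 1243.61], [0.0, 0.0, 0.0, 1.0]]
```

View pics/top0.png

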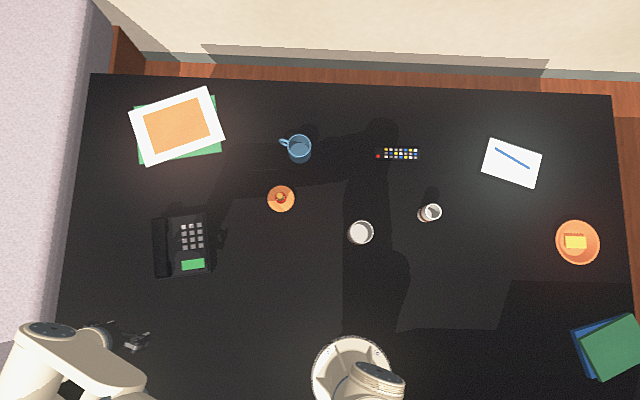

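View pics/scene0.png

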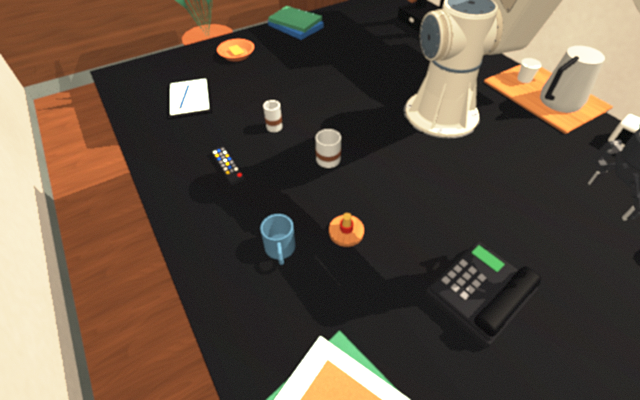

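The top view shows the double lid at about (281,199), the wide canister at (360,232), the narrow one at (430,212), the mug at (299,149), the remote near (395,153) and the phone at (185,245). In the scene view the lid is at (346,230), the wide canister at (328,148) and the narrow one at (272,117).

```bash
cat > h.py <<'E'
import numpy as np, cv2
def ray(K,T,uv):
    uv=np.atleast_2d(uv).astype(float); d=np.c_[(uv-K[[0,1],2])/K[0,0],np.ones(len(uv))]
    return T[:3,3], d@T[:3,:3].T
def onplane(K,T,uv,z):
    o,d=ray(K,T,uv); return o+d*((z-o[2])/d[:,2])[:,None]
def cloud(d,K,T):
    v,u=np.mgrid[:d.shape[0],:d.shape[1]]
    o,r=ray(K,T,np.c_[u.ravel(),v.ravel()]); return (o+r*d.reshape(-1,1)).reshape(*d.shape,3)
def circ(P):
    A=np.c_[2*P[:,:2],np.ones(len(P))]; s=np.linalg.lstsq(A,(P[:,:2]**2).sum(1),rcond=None)[0]
    return s[0],s[1],np.sqrt(s[2]+s[0]**2+s[1]**2)
def blob(mask,box):
    m=np.zeros(mask.shape,np.uint8); a,b,c,e=box; m[b:e,a:c]=mask[b:e,a:c]
    cs=cv2.findContours(m,cv2.RETR_EXTERNAL,cv2.CHAIN_APPROX_NONE)[0]
    return max(cs,key=cv2.contourArea)[:,0]
E
python3 - <<'E'
from h import *
B={"top":dict(lid=(255,175,305,222),wide=(340,212,382,252),narrow=(412,198,446,226),mug=(272,130,316,166)),
"scene":dict(lid=(322,205,372,252),wide=(308,122,348,172),narrow=(258,96,288,136),mug=(255,208,300,260))}
for n in B:
    f=np.load(n+"0.npz"); p,d,K,T=f["p"],f["d"],f["K"],f["T"]; C=cloud(d,K,T)
    h=cv2.cvtColor(p,cv2.COLOR_RGB2HSV)
    for o,b in B[n].items():
        sl=np.s_[b[1]:b[3],b[0]:b[2]]; P=C[sl][d[sl]>0]
        hi=P[P[:,2]>(75 if o!="lid" else 12)]
        print(n,o,"N",len(hi),"z max",P[:,2].max().round(1),"hi med",np.median(hi,0).round(1),"min/max mid",((hi.min(0)+hi.max(0))/2).round(1),"ext",np.ptp(hi,axis=0).round(1))
        if o=="lid":
            m=(h[...,1]>120)&(h[...,2]>90); e=blob(m,b); (x,y),r=cv2.minEnclosingCircle(e.astype(np.float32))
            W=onplane(K,T,e,20); print("  orange blob circ@20",np.round(circ(W),1))
            top=P[P[:,2]>74]; print("  knobtop",len(top),top.mean(0).round(1) if len(top) else "")
            c=P[(P[:,2]>40)&(P[:,2]<52)]; print("  collar",len(c),((c.min(0)+c.max(0))/2).round(1))
        else:
            q=P[(P[:,2]>83)&(P[:,2]<95)]; print("  rim circ",len(q),np.round(circ(q),1))
            m=(h[...,2]>90)
            e=blob(m,b); print("  bright blob", np.round(circ(onplane(K,T,e,90)),1))
E
```

```text
top lid N 560 z max 81.7 hi med [560.5 245.5  22.3] min/max mid [562.9 247.2  47.1] ext [85.7 87.7 69.3]
  orange blob circ@20 [563.8 249.2  44.7]
  knobtop 27 [563.5 248.1  76.7]
  collar 45 [563.7 248.5  45.6]
top wide N 117 z max 94.5 hi med [452.9 -19.8  88.8] min/max mid [455.2 -15.7  85.2] ext [72.6 72.7 18.6]
  rim circ 103 [455.  -15.9  34.9]
  bright blob [453.7 -11.9  38.5]
top narrow N 102 z max 96.2 hi med [ 526.5 -245.5   88. ] min/max mid [ 526.4 -244.3   86. ] ext [49.1 51.3 20.5]
  rim circ 76 [ 527.3 -244.7   23.9]
  bright blob [ 522.8 -231.5   33.6]
top mug N 118 z max 89.6 hi med [736.8 193.2  83.9] min/max mid [730.4 197.1  82.5] ext [77.3 89.2 14.2]
  rim circ 70 [730.5 191.   36.6]
  bright blob [723.7 199.   45. ]
scene lid N 824 z max 77.1 hi med [572.8 261.9  21.4] min/max mid [565.4 253.   44.7] ext [89.8 90.9 64.8]
  orange blob circ@20 [566.1 253.   49.6]
  knobtop 28 [566.5 254.7  75.2]
  collar 72 [565.9 254.9  46.2]
scene wide N 229 z max 91.4 hi med [457.6  -9.5  84.2] min/max mid [457.9  -9.8  83.2] ext [71.9 75.4 16.3]
  rim circ 128 [457.3  -9.8  34.7]
  bright blob [480.4  23.9  63.8]
scene narrow N 128 z max 91.6 hi med [ 530.5 -237.4   83.8] min/max mid [ 530.5 -240.    83.4] ext [50.1 52.3 16.3]
  rim circ 71 [ 529.5 -239.    23.8]
  bright blob [ 548.9 -193.1   60.6]
scene mug N 238 z max 87.2 hi med [733.9 198.8  82.4] min/max mid [732.9 197.2  81.2] ext [76.5 78.6 12.2]
  rim circ 98 [732.6 197.4  37. ]
  bright blob [742.5 222.1  53.2]
```

The two cameras disagree by about 3–6 mm in absolute position. They agree on the lid-to-canister offset of (-109,-264) to within 1 mm. I'll move over the lid and refine with the wrist camera.

Units first: turns go in shares of 2 rad. So -0.2848 rad / 2 = -0.1424.

Emit:
move_arm(motion=[[0,0,-0.015,-0.02,-0.01,0,0.085],[0,0,-0.035,-0.055,-0.026,0.01,0.085],[0,0,-0.055,-0.09,-0.043,0.01,0.085],[0,0,-0.075,-0.13,-0.062,0.02,0.085],[0,0,-0.095,-0.17,-0.081,0.02,0.085],[0,0,-0.115,-0.21,-0.1,0.02,0.085],[0,0,-0.13,-0.25,-0.119,0.02,0.085],[0,0,-0.1424,-0.28,-0.1335,0.02,0.085]])

```text
clock: 1.1
eef_pos: [407.8, 391.6, 211.0]
tcp_rot: [-3.141, -0.0, -3.141]
contact_force: [-0.1, 0.5, -0.8]
opening: 0.994
grasp_force: 0.0
```

Emit:
move_arm(motion=[[0,0,0,-0.03,-0.027,0,0.085],[0,0,0,-0.065,-0.058,0,0.085],[0,0,0,-0.1,-0.089,0,0.085],[0,0,0,-0.13,-0.116,0,0.085],[0,0,0,-0.15,-0.134,0,0.085],[0,0,0,-0.157,-0.1405,0,0.085],[0,0,0,-0.157,-0.1405,0,0.085],[0,0,0,-0.157,-0.1405,0,0.085]])

```text
clock: 2.1
eef_pos: [563.0, 253.2, 211.1]
tcp_rot: [3.142, -0.001, -3.141]
contact_force: [0.0, 0.3, -0.0]
opening: 0.999
grasp_force: 0.0
```

Run:
```python
from rig import sensors, grab_frame, camera_params
import cv2, numpy as np
s=sensors.sense(); print(s["eef_pos"],s["tcp_rot"])
c=camera_params("wrist"); p,d=grab_frame("wrist"); print(c["camera_matrix"].tolist(),np.round(c["world_from_camera"],3).tolist())
cv2.imwrite("pics/w1.png",p[:,:,::-1]); np.savez("w1.npz",p=p,d=d,K=c["camera_matrix"],T=c["world_from_camera"])
```

```text
[562.95547497 253.2227435  211.14667492] [ 3.14153786e+00 -6.41389933e-04 -3.14086895e+00]
[[309.70691628693146, 0.0, 320.7894550653386], [0.0, 309.70691628693146, 203.61677682516154], [0.0, 0.0, 1.0]] [[-0.002, 0.952, 0.307, 484.384], [1.0, 0.002, 0.001, 253.288], [0.0, 0.307, -0.952, 353.819], [0.0, 0.0, 0.0, 1.0]]
```

View pics/w1.png

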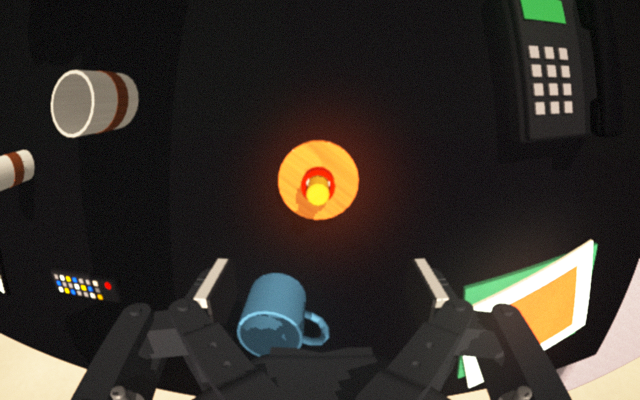

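The wrist view shows the cover disc at about (318,180), the knob top at (318,194), and the wide canister's mouth at (78,104). The way between the fingers is clear.

```bash
cat >> h.py <<'E'
def fray(K,T,uv):
    q=(np.atleast_2d(uv).astype(float)-K[[0,1],2])/K[0,0]; th=np.linalg.norm(q,axis=1)+1e-12
    d=np.c_[q/th[:,None]*np.sin(th)[:,None],np.cos(th)]; return T[:3,3], d@T[:3,:3].T
def fplane(K,T,uv,z):
    o,d=fray(K,T,uv); return o+d*((z-o[2])/d[:,2])[:,None]
def fcloud(d,K,T):
    v,u=np.mgrid[:d.shape[0],:d.shape[1]]; o,r=fray(K,T,np.c_[u.ravel(),v.ravel()])
    cz=r@T[:3,2]; return (o+r*(d.reshape(-1,1)/cz[:,None])).reshape(*d.shape,3)
E
python3 - <<'E'
from h import *
f=np.load("w1.npz"); p,d,K,T=f["p"],f["d"],f["K"],f["T"]; h=cv2.cvtColor(p,cv2.COLOR_RGB2HSV)
hh,s,v=cv2.split(h)
m=(s>100)&(v>110); e=blob(m,(262,125,375,235)); print("disc@22",np.round(circ(fplane(K,T,e,22)),1))
red=((hh<6)|(hh>174))&(s>150)&(v>80); e=blob(red,(290,155,345,215)); W=fplane(K,T,e,46);print("red",e.min(0),e.max(0),((W.min(0)+W.max(0))/2).round(1),np.ptp(W,axis=0).round(1))
for hx in (193,): print("pix",h[193,318],h[180,318],h[165,300],h[210,318])
C=fcloud(d,K,T)
R=C[150:225,270:370].reshape(-1,3); t=R[(R[:,2]>70)&(R[:,2]<82)]; print("knob",len(t),((t.min(0)+t.max(0))/2).round(1),np.ptp(t,axis=0).round(1),np.round(circ(t),1))
t=R[(R[:,2]>18)&(R[:,2]<27)]; print("disc depth",len(t),((t.min(0)+t.max(0))/2).round(1),np.ptp(t,axis=0).round(1))
R=C[60:145,40:145].reshape(-1,3); t=R[(R[:,2]>84)&(R[:,2]<96)]; print("rim",len(t),np.round(circ(t),1),((t.min(0)+t.max(0))/2).round(1))
E
```

```text
disc@22 [565.3 250.4  45.5]
red [302 168] [333 195] [560.2 250.2  46. ] [28.5 31.9  0. ]
pix [ 29 198 255] [ 20 215 242] [ 22 180 255] [ 15 199 245]
knob 418 [566.  250.9  74. ] [22.5 20.8  7.7] [565.4 250.5   7.8]
disc depth 3636 [570.6 250.5  22.4] [80.  89.4  8.5]
rim 851 [458.  -12.4  34.7] [457.6 -13.2  88. ]
```

Emit:
move_arm(motion=[[0,0,0,-0.0023,-0.0027,0.02,0.06],[0,0,0,-0.0023,-0.0027,0.05,0.06],[0,0,0,-0.0023,-0.0027,0.08,0.06],[0,0,0,-0.0023,-0.0027,0.11,0.06],[0,0,0,-0.0023,-0.0027,0.135,0.06],[0,0,0,-0.0023,-0.0027,0.15,0.06],[0,0,0,-0.0023,-0.0027,0.15,0.06],[0,0,0,-0.0023,-0.0027,0.15,0.06]])

```text
clock: 3.15
eef_pos: [566.6, 250.3, 62.2]
tcp_rot: [3.141, 0.001, -3.141]
contact_force: [1.0, 0.4, -0.1]
opening: 0.702
grasp_force: 0.0
```

Run:
```python
from rig import sensors, grab_frame, camera_params
from h import *
s=sensors.sense(); print(s["eef_pos"],s["tcp_rot"])
c=camera_params("wrist"); K,T=c["camera_matrix"],c["world_from_camera"]; p,d=grab_frame("wrist")
cv2.imwrite("pics/w2.png",p[:,:,::-1])
C=fcloud(d,K,T).reshape(-1,3)
C=C[(np.abs(C[:,0]-565)<20)&(np.abs(C[:,1]-250.5)<20)]
t=C[(C[:,2]>73.5)&(C[:,2]<79)]; print(len(t),((t.min(0)+t.max(0))/2).round(1),np.ptp(t,axis=0).round(1),t.mean(0).round(1))
```

```text
[566.61997611 250.29408074  62.23344475] [ 3.14105755e+00  1.19350656e-03 -3.14130766e+00]
1301 [565.7 250.2  75.9] [21.7 21.5  4.8] [564.7 250.3  75.7]
```

View pics/w2.png

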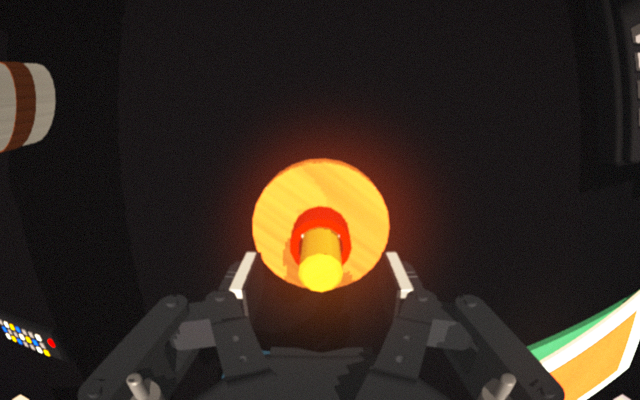

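The knob top at (321,272) sits centred between the pads at (244,275) and (398,275). I'll go down 11 mm and grip.

Emit:
move_arm(motion=[[0,0,0,0.001,0,0.006,0.06],[0,0,0,0.001,0,0.011,0.06],[0,0,0,0.001,0,0.011,0.045],[0,0,0,0.001,0,0.011,0.03],[0,0,0,0.001,0,0.011,0.015],[0,0,0,0.001,0,0.011,0.01],[0,0,0,0.001,0,0.011,0.01],[0,0,0,0.001,0,0.011,0.01]], grip_force=50)

```text
clock: 4.2
eef_pos: [565.4, 250.0, 50.5]
tcp_rot: [3.141, 0.001, 3.142]
contact_force: [0.2, 0.7, 2.7]
opening: 0.236
grasp_force: 49.3
```

Emit:
move_arm(motion=[[0,0,0,0,0,-0.005,0.01],[0,0,0,0,0,-0.015,0.01],[0,0,0,0,0,-0.035,0.01],[0,0,0,0,0,-0.06,0.01],[0,0,0,0,0,-0.09,0.01],[0,0,0,0,0,-0.115,0.01],[0,0,0,0,0,-0.13,0.01],[0,0,0,0,0,-0.13,0.01]])

```text
clock: 5.2
eef_pos: [565.8, 250.1, 181.9]
tcp_rot: [3.141, 0.002, 3.142]
contact_force: [0.4, 0.3, -2.4]
opening: 0.233
grasp_force: 49.1
```

Emit:
move_arm(motion=[[0,0,0,0.008,-0.02,0,0.01],[0,0,0,0.026,-0.063,0,0.01],[0,0,0,0.046,-0.111,0,0.01],[0,0,0,0.066,-0.16,0,0.01],[0,0,0,0.085,-0.206,0,0.01],[0,0,0,0.1,-0.242,0,0.01],[0,0,0,0.107,-0.26,0,0.01],[0,0,0,0.1085,-0.2638,0,0.01]])

```text
clock: 6.2
eef_pos: [454.7, -15.4, 179.4]
tcp_rot: [-3.141, -0.002, 3.14]
contact_force: [-0.2, -0.3, -2.4]
opening: 0.238
grasp_force: 49.3
```

Emit:
move_arm(motion=[[0,0,0,0,0,0,0.01],[0,0,0,0,0,0,0.01],[0,0,0,0,0,0,0.01]])

```text
clock: 6.58
eef_pos: [456.8, -13.4, 180.2]
tcp_rot: [3.142, -0.0, -3.141]
contact_force: [0.3, -0.1, -2.9]
opening: 0.238
grasp_force: 49.3
```

```bash
python3 - <<'E'
from rig import sensors, grab_frame, camera_params
from h import *
s=sensors.sense(); print(s["eef_pos"],s["tcp_rot"],s["contact_force"])
for n in ("wrist","scene","top"):
    c=camera_params(n); K,T=c["camera_matrix"],c["world_from_camera"]; p,d=grab_frame(n)
    cv2.imwrite(f"pics/{n}3.png",p[:,:,::-1]); np.savez(f"{n}3.npz",p=p,d=d,K=K,T=T)
    C=(fcloud if n=="wrist" else cloud)(d,K,T).reshape(-1,3)
    C=C[(np.hypot(C[:,0]-457,C[:,1]+13)<60)&(C[:,2]>0)]
    for lo,hi,l in ((5,95,"can"),(84,93,"rim"),(125,155,"skirt/top")):
        t=C[(C[:,2]>lo)&(C[:,2]<hi)]
        if len(t)>20: print(n,l,len(t),t.min(0).round(1),t.max(0).round(1),((t.min(0)+t.max(0))/2).round(1),np.round(circ(t),1))
E
python3 - <<'E'
import cv2,numpy as np
a=cv2.imread("pics/scene3.png")[60:260,220:460]; b=cv2.imread("pics/wrist3.png")
cv2.imwrite("pics/c3.png",np.vstack([cv2.resize(a,(360,300)),cv2.resize(b,(360,225))]))
E
```

```text
[456.77749375 -13.40102078 180.16511999] [ 3.14153901e+00 -1.60902953e-04 -3.14056676e+00] [ 0.30524452 -0.05718471 -2.8928986 ]
wrist can 801 [419.1 -45.8   5.1] [437.9  18.2  90.8] [428.5 -13.8  48. ] [457.5 -13.7  37.2]
wrist rim 64 [420.5 -32.6  84.2] [4.258e+02 2.000e-01 9.080e+01] [423.1 -16.2  87.5] [458.8 -13.5  38. ]
wrist skirt/top 9380 [412.1 -57.1 135.4] [484.5  31.8 155. ] [448.3 -12.6 145.2] [453.2 -12.9  32.9]
scene can 727 [421.8 -46.9   5.4] [495.6  29.2  94.3] [458.7  -8.9  49.8] [457.6  -9.3  34.9]
scene rim 76 [421.8 -43.9  84.1] [493.4  27.5  92.4] [457.6  -8.2  88.2] [457.5  -9.9  34.6]
scene skirt/top 495 [412.9 -55.4 134.5] [502.4  35.6 154.9] [457.7  -9.9 144.7] [459.4  -6.2  35.2]
top can 39 [412.1 -22.9   5.1] [471.3  35.3  66.2] [441.7   6.2  35.6] [453.2 -11.6  34.5]
top skirt/top 102 [4.135e+02 2.000e-01 1.354e+02] [493.6  27.8 154.9] [453.6  14.  145.1] [454.2   2.1  26.9]
```

View pics/c3.png

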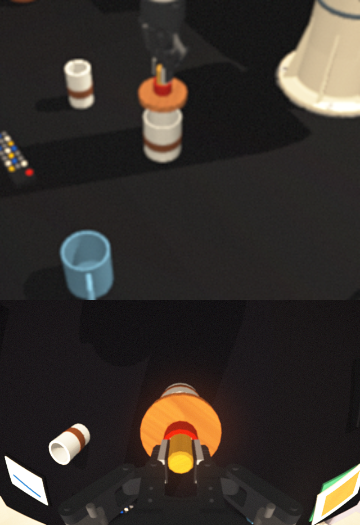

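The scene crop shows the lid level over the wide canister, and the cover and canister centres agree to about 0.5 mm. I'll lower slowly.

Emit:
move_arm(motion=[[0,0,0,-0.0005,0,0.008,0.01],[0,0,0,-0.0005,0,0.018,0.01],[0,0,0,-0.0005,0,0.027,0.01],[0,0,0,-0.0005,0,0.034,0.01],[0,0,0,-0.0005,0,0.037,0.01],[0,0,0,-0.0005,0,0.039,0.01],[0,0,0,-0.0005,0,0.041,0.01],[0,0,0,-0.0005,0,0.041,0.01]])

```text
clock: 7.72
eef_pos: [457.1, -14.0, 139.3]
tcp_rot: [3.142, 0.0, 3.142]
contact_force: [0.2, -0.7, -2.5]
opening: 0.236
grasp_force: 49.3
```

Emit:
move_arm(motion=[[0,0,0,0,0,0.001,0.01],[0,0,0,0,0,0.0025,0.01],[0,0,0,0,0,0.004,0.01],[0,0,0,0,0,0.0055,0.01],[0,0,0,0,0,0.007,0.01],[0,0,0,0,0,0.008,0.01],[0,0,0,0,0,0.008,0.01]])

```text
clock: 8.6
eef_pos: [457.1, -14.0, 131.2]
tcp_rot: [3.142, -0.0, 3.142]
contact_force: [0.1, 0.7, -2.6]
opening: 0.236
grasp_force: 49.3
```

Emit:
move_arm(motion=[[0,0,0,0,0,0.001,0.01],[0,0,0,0,0,0.002,0.01],[0,0,0,0,0,0.003,0.01],[0,0,0,0,0,0.0037,0.01],[0,0,0,0,0,0.0043,0.01],[0,0,0,0,0,0.0043,0.01]])

```text
clock: 9.35
eef_pos: [457.1, -14.0, 126.9]
tcp_rot: [3.142, -0.0, 3.142]
contact_force: [0.5, -0.2, -3.9]
opening: 0.236
grasp_force: 49.3
```

Emit:
move_arm(motion=[[0,0,0,0,0,0.0004,0.01],[0,0,0,0,0,0.0008,0.01],[0,0,0,0,0,0.0008,0.01]])

```text
clock: 9.72
eef_pos: [457.2, -14.0, 126.5]
tcp_rot: [-3.142, 0.0, -3.142]
contact_force: [-2.1, 0.3, 4.5]
opening: 0.236
grasp_force: 50.0
```

Contact came at 126.5 mm, exactly the predicted seat height. I'll release now.

Emit:
move_arm(motion=[[0,0,0,0,0,-0.0003,0.024],[0,0,0,0,0,-0.0003,0.03],[0,0,0,0,0,-0.0003,0.04],[0,0,0,0,0,-0.0003,0.05],[0,0,0,0,0,-0.0003,0.06],[0,0,0,0,0,-0.0003,0.06],[0,0,0,0,0,-0.0003,0.06]])

```text
clock: 10.6
eef_pos: [457.1, -14.0, 126.5]
tcp_rot: [-3.142, -0.0, 3.142]
contact_force: [0.3, -0.0, 0.4]
opening: 0.702
grasp_force: 0.0
```

Run:
```python
from rig import sensors, grab_frame, camera_params
from h import *
s=sensors.sense(); print(s["eef_pos"],s["tcp_rot"],s["contact_force"])
for n in ("wrist","scene"):
    c=camera_params(n); K,T=c["camera_matrix"],c["world_from_camera"]; p,d=grab_frame(n)
    cv2.imwrite(f"pics/{n}4.png",p[:,:,::-1])
    C=(fcloud if n=="wrist" else cloud)(d,K,T).reshape(-1,3)
    C=C[(np.hypot(C[:,0]-457,C[:,1]+13)<55)]
    for lo,hi,l in ((5,80,"can"),(94,101,"wood"),(117,126,"collar"),(148,158,"knob")):
        t=C[(C[:,2]>lo)&(C[:,2]<hi)]
        if l!="can": t=t[np.hypot(t[:,0]-457,t[:,1]+12)<{"wood":55,"collar":24,"knob":17}[l]]
        if len(t)>5: print(n,l,len(t),((t.min(0)+t.max(0))/2).round(1),np.ptp(t,axis=0).round(1),np.median(t,0).round(1),np.round(circ(t),1))
```

```text
[457.10115563 -13.96880938 126.46895257] [-3.14159190e+00 -5.77312458e-05  3.14159264e+00] [ 0.28864848 -0.04900158  0.39046028]
wrist can 368 [425.8 -14.6  26.4] [13.7 53.1 42.8] [421.2 -14.3  29.9] [454.3 -13.8  34.6]
wrist wood 10335 [456.8 -13.3  97.5] [86.9 89.2  6.8] [442.8 -13.6  98. ] [457.  -13.4  34. ]
wrist collar 1491 [454.5 -13.3 121.5] [29.6 35.5  9. ] [448.4 -13.6 121.6] [457.  -13.4  14.6]
wrist knob 1517 [457.8 -13.6 150.7] [22.  21.2  5.5] [455.9 -13.6 151.7] [456.9 -13.6   7.6]
scene can 387 [461.8  -1.7  42.4] [66.8 61.1 74.3] [475.4  19.1  39.9] [456.9 -10.1  36. ]
scene wood 329 [457.7  -9.5  97.4] [86.9 88.7  6.5] [469.4   3.   96.8] [458.4  -9.2  34. ]
scene collar 32 [466.1  -9.5 121.1] [17.5 32.4  7.8] [466.6  -2.6 120.5] [461.2  -9.6  12.1]
scene knob 28 [458.5  -9.4 151.4] [19.3 20.3  6.3] [459.7  -9.3 151. ] [458.4  -9.7   7.7]
```

View pics/wrist4.png

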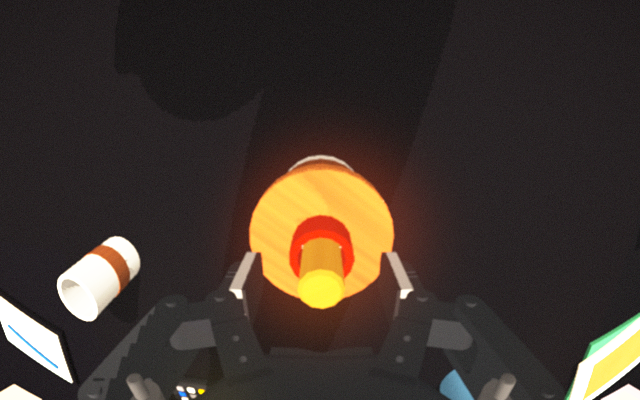

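The lid is seated: knob top at 151.7 mm, collar top at 122 mm and cover wood at 98 mm, all as specified. Next I'll lower to the collar and grip it.

Emit:
move_arm(motion=[[0,0,0,0,0.0004,0.004,0.06],[0,0,0,0,0.0004,0.011,0.06],[0,0,0,0,0.0004,0.018,0.06],[0,0,0,0,0.0004,0.023,0.06],[0,0,0,0,0.0004,0.025,0.06],[0,0,0,0,0.0004,0.025,0.06],[0,0,0,0,0.0004,0.025,0.05],[0,0,0,0,0.0004,0.025,0.045]], grip_force=30)

```text
clock: 11.7
eef_pos: [457.3, -13.6, 101.7]
tcp_rot: [-3.142, 0.0, -3.142]
contact_force: [-1.1, -0.5, -0.7]
opening: 0.525
grasp_force: 0.0
```

Emit:
move_arm(motion=[[0,0,0,0,0,0,0.041],[0,0,0,0,0,0,0.039],[0,0,0,0,0,0,0.037],[0,0,0,0,0,0,0.034],[0,0,0,0,0,0,0.028],[0,0,0,0,0,0,0.025],[0,0,0,0,0,0,0.025]], grip_force=30)

```text
clock: 12.58
eef_pos: [457.2, -13.6, 101.7]
tcp_rot: [-3.141, 0.0, -3.142]
contact_force: [-1.2, -1.0, 5.1]
opening: 0.406
grasp_force: 29.5
```

Emit:
move_arm(motion=[[0,0,0,0,0,-0.001,0.025],[0,0,0,0,0,-0.003,0.025],[0,0,0,0,0,-0.006,0.025],[0,0,0,0,0,-0.01,0.025],[0,0,0,0,0,-0.01,0.025]], grip_force=40)

```text
clock: 13.2
eef_pos: [457.4, -13.6, 111.9]
tcp_rot: [-3.142, 0.001, 3.142]
contact_force: [-0.7, -0.2, -1.0]
opening: 0.403
grasp_force: 39.9
```

```bash
cat > chk.py <<'E'
from rig import sensors, grab_frame, camera_params
from h import *
import sys
s=sensors.sense(); print(s["clock"],s["eef_pos"],s["contact_force"])
for n in ("wrist","scene","top"):
    c=camera_params(n); K,T=c["camera_matrix"],c["world_from_camera"]; p,d=grab_frame(n)
    cv2.imwrite(f"pics/{n}{sys.argv[1]}.png",p[:,:,::-1])
    C=(fcloud if n=="wrist" else cloud)(d,K,T); np.save(f"{n}C.npy",C)
    C=C[d>0]; C=C[np.hypot(C[:,0]-457,C[:,1]+12)<55]
    # wood: plane through ring outside collar, above table
    w=float(sys.argv[2])+16; t=C[(abs(C[:,2]-w)<5)&(np.hypot(C[:,0]-457,C[:,1]+12)>24)]
    if len(t)>30: print(n,"wood",len(t),"plane dz/dx,dz/dy,z",np.linalg.lstsq(np.c_[t[:,0]-457,t[:,1]+12,np.ones(len(t))],t[:,2],rcond=None)[0].round(3))
    k=C[np.hypot(C[:,0]-457,C[:,1]+11)<9]; print(n,"centre z",np.percentile(k[:,2],[5,50,95]).round(1) if len(k) else "")
E
python3 chk.py 5 92
```

```text
13.2 [457.40605467 -13.57327317 111.87292347] [-0.66109965 -0.16307531 -1.01264189]
wrist wood 8604 plane dz/dx,dz/dy,z [7.00000e-03 1.00000e-03 1.08018e+02]
wrist centre z [130.7 151.6 152.8]
scene wood 288 plane dz/dx,dz/dy,z [-0.00000e+00 -1.00000e-03  1.06826e+02]
scene centre z [143.4 149.3 151.3]
top wood 61 plane dz/dx,dz/dy,z [-1.20000e-02  4.60000e-02  1.06571e+02]
top centre z [495.9 497.6 499.3]
```

The cover is up 10 mm and level, the knob top is still at 152 mm, and the load is about 1 N, which is the cover alone. I'll lift the remaining 90 mm.

Emit:
move_arm(motion=[[0,0,0,0,0,-0.006,0.025],[0,0,0,0,0,-0.018,0.025],[0,0,0,0,0,-0.033,0.025],[0,0,0,0,0,-0.05,0.025],[0,0,0,0,0,-0.067,0.025],[0,0,0,0,0,-0.08,0.025],[0,0,0,0,0,-0.087,0.025],[0,0,0,0,0,-0.09,0.025]])

```text
clock: 14.35
eef_pos: [457.2, -13.6, 201.9]
tcp_rot: [-3.142, 0.0, -3.142]
contact_force: [0.1, -0.6, -1.7]
opening: 0.4
grasp_force: 39.9
```

Emit:
move_arm(motion=[[0,0,0,0,0,0,0.025],[0,0,0,0,0,0,0.025],[0,0,0,0,0,0,0.025],[0,0,0,0,0,0,0.025]])

```text
clock: 14.85
eef_pos: [457.0, -13.6, 201.3]
tcp_rot: [3.142, -0.0, 3.142]
contact_force: [0.3, 0.9, -0.3]
opening: 0.402
grasp_force: 39.9
```

```bash
python3 chk.py 6 182
python3 - <<'E'
import cv2
cv2.imwrite("pics/c6.png",cv2.resize(cv2.imread("pics/scene6.png")[40:240,220:460],(720,600)))
E
```

```text
14.85 [457.01559413 -13.57198747 201.2561271 ] [ 0.25783623  0.87348785 -0.33363117]
wrist wood 9183 plane dz/dx,dz/dy,z [2.00000e-03 1.00000e-03 1.97404e+02]
wrist centre z [275.2 275.6 287.8]
scene wood 315 plane dz/dx,dz/dy,z [-1.00000e-03  3.00000e-03  1.96314e+02]
scene centre z [104.4 115.1 141.5]
top wood 97 plane dz/dx,dz/dy,z [ 1.0000e-03 -5.5000e-02  1.9938e+02]
top centre z [585.9 587.6 589.2]
```

View pics/c6.png

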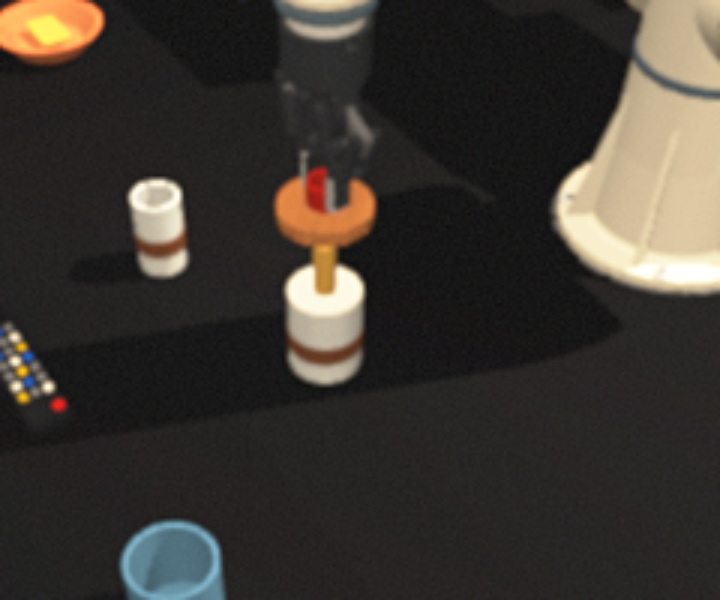

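The crop shows the cover held level by its collar at (325,210). The knob at (325,270) stands upright on the seated inner lid, and the other objects haven't moved.

```bash
python3 -c "
from rig import order; print(order.sign_off())"
```

```text
the job is handed in; nothing more can be done
None
```

The inner lid is fully seated in the wide canister, and the arm is holding the cover level by its collar about 10 cm up (lower edge about 180 mm, knob top 152 mm); nothing else appears to have moved, and the job was handed in at about 15 s on the robot's clock.

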